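# Build the bamboo steamer tower on the steam pan

## Robot

A 7-joint arm with a two-finger parallel gripper is mounted at the origin on the work surface. World frame = base frame: x ahead of the robot, y to its left, z up, the work surface at z = 0. Lengths are in mm, angles in rad, forces in N, time in s.
With the tool pointing down it reaches from about 425 to 950 mm from the base axis. Payload 4.7 kg.
Tool frame: the origin (TCP) lies midway between the tips of the shut fingers; the grasp point (between the pads) lies 19 mm behind it; z points along the fingers, y is the line along which they close (so a half turn about z gives the same grasp; the last joint's range is limited). The gripper opens to 85 mm and grips with 20 to 120 N. Pads are 22 mm wide; open, the fingers measure 114 mm over their backs; the gripper's body (76 mm by 85 mm) begins 54 mm behind the grasp point. The pads swing forward as they close: fully open they stand 13 mm farther back than shut.
Start: joints at [1.098, 0.469, -0.049, 1.532, 0.024, 1.141, -0.082], TCP at [289.874, -609.607, 231.335] pointing down, gripper open.
Joint ranges: [-2.59, 2.59], [-0.33, 1.99], [-1.39, 1.29], [0.1, 2.45], [-1.04, 4.18], [0.21, 1.99], [-2.66, 2.66]. Speed limits (rad/s): [2.57, 2.57, 3.14, 3.14, 3.14, 3.14, 3.14].

## Interface

Orientations are given as a unit quaternion [w, x, y, z].
In Python, from bench import r gives the robot as it stands. The module is installed in compiled form; this text tells all that it offers.
- The arm moves only by the tool jog_arm, never from a script. Its argument "series" is one flat list of numbers, 6 for each row, row after row: the shift along the world's x, y, z scaled (see below), then the turn, a rotation vector about the world's x, y, z scaled (see below). In form: [tx, ty, tz, wx, wy, wz, tx, ty, tz, wx, wy, wz, ...]. A call has exactly 8 rows; each row is the pose to reach, as a shift and turn from the pose commanded when the call began; what a row does not reach only later rows make up. The controller multiplies each number of a shift by 0.1 m and each number of a turn by 30 degrees. A row lasts 1/8 s, in which the tool goes at most 62.5 mm and 10.7 degrees, less where a joint would pass 70% of its speed; a pose out of reach is approached as far as the arm can. A call with a number of a shift or a turn outside -1 to 1 is refused whole. A call with a gripper value outside its range is refused whole. "hand" is the opening, from 0 (shut) to 1 (fully open), set as the call begins (left out, the last holds). The fingers move at their own pace and stop on an object; "newtons" is the grip in N (left out, the last holds). Time passes only in rows, so rows that repeat a pose let the fingers close, or fill a call up. It gives the time, the measured TCP pose, the force, the opening and the grip force at its end, in the units of the state.
- r.state(): the state, without advancing time (a new reading comes with each control period).
- r.capture(name): name is "scene" or "top" or "wrist"; returns a dict with "pixels" (420x560x3 uint8, red, green, blue), "fov_y" (degrees; the focal length in pixels is half the picture's height over the tangent of half this angle, whatever the lens; pixels are square), "cx", "cy" (the principal point, pixels), "view" (4x4, takes a point from world to camera coordinates). Camera axes: x right, y down, z forward; pixel columns grow to the right and rows downward; lengths in mm; the calibration is good to about 2 mm. A picture is of the moment at which its call begins. There is no depth.
- r.finish_job(): hands the job in; it is judged then, once.
Trained networks look in the newest picture that a camera, given by its name, has taken for a name from the list of things; names that differ only in an ending like _2 or _b are one class to them, and where a whole thing is asked for, a point or a joint stands for the part that bears it (a point fixed in the world has none). Each returns a list of dicts, best first, with "conf" (0 to 1); they miss things now and then, are a little off and sometimes report something else, mostly with a low value. They report only what shows in the picture. A call takes as long as a camera call. They do not tell look-alikes from the thing itself.
- r.trace(camera, thing): "mask" (420x560 bool, what is visible of it) and "extent" ([left, top, right, bottom] in pixels, round what is visible of it).
- r.pinpoint(camera, thing): "position" ([row, column] in pixels: a listed point, or the origin of a listed thing).
The state is a dict: "time_s": time; "joints": joint angles; "dq": joint speeds; "effort": joint torques, N m; "ee_pos": TCP position; "eef_rot": TCP orientation; "contact_force": force on the tool from outside, world axes, zero at the start; "torque": the same for the moment, N m; "width": opening from 0.0 (shut) to 1.0 (fully open); "finger_force": force on a finger pad.
Only numpy, scipy, OpenCV 4.12 (cv2) and the standard library are available. Lean on these libraries where they do the work, as an engineer would, in place of code of your own. Each camera call takes 0.05 s, during which the arm holds its last target. There are 200 camera calls.

## Task

Build the steamer tower on the steam pan: the basket with the one big bun goes at the bottom, inside the pan's rim, the basket of dumplings on top of it, then the basket of small fish balls, and the lid last. Work from the bottom up, keep the baskets level so that no food tips out, and leave them standing straight and lined up one over another. Do not disturb the chopstick cup, the drink can and the tumbler.

Things in the scene. Friction and masses are not known exactly. Their poses are not given: they have to be found in the camera images.
- bun_basket_mid (a point): Round bamboo basket, open on top, standing upright, the same at every yaw: 140 mm across outside, wall 9 mm thick (122 mm across inside), 72 mm high, flat top edge and flat underside. Point: on its axis, half-way up (36 mm above the underside); z up. Holds one big bun, 68 mm across, fixed mid-floor, its top 27 mm below the basket's top edge. About 0.22 kg.
- dumpling_basket_mid (a point): Round bamboo basket, open on top, standing upright, the same at every yaw: 140 mm across outside, wall 9 mm thick (122 mm across inside), 60 mm high, flat top edge and flat underside. Point: on its axis, half-way up (30 mm above the underside); z up. Holds three crescent dumplings fixed within 32 mm of its axis, tops 30 mm below the basket's top edge. About 0.17 kg.
- ball_basket_mid (a point): Round bamboo basket, open on top, standing upright, the same at every yaw: 140 mm across outside, wall 9 mm thick (122 mm across inside), 52 mm high, flat top edge and flat underside. Point: on its axis, half-way up (26 mm above the underside); z up. Holds seven 20 mm fish balls fixed within 31 mm of its axis, tops 22 mm below the basket's top edge. About 0.15 kg.
- steamer_lid_mid (a point): Round woven bamboo lid, right way up, 140 mm across, flat underside, bridge handle over its middle; 58 mm high in all. Lid top about 31 mm above the underside; handle bar 48 to 58 mm above it, 62 mm long along this point's x axis, 14 mm wide, open beneath. Point: on its axis, half-way up (29 mm above the underside); z up. About 0.13 kg.
- pan_deck (a point): Low round steel steam pan, fixed, on a flat brass ring; 170 mm across, 42 mm high, two wire ears out to 101 mm along its y axis, 32 mm high. Its top is a flat perforated deck 36 mm above the counter, inside a rim 4 mm thick, 162 mm across inside, 6 mm higher than the deck. Point: middle of the deck's upper face; z up. Bare at the start.
- chopstick_cup_mid (a point): Bystander: brown bamboo cup, 82 mm across and 110 mm high, with chopsticks that stand out to 180 mm high. This point is on its axis, 55 mm above its foot.
- drink_can_mid (a point): Bystander: red drink can, 66 mm across, 121 mm high. This point is on its axis, half-way up.
- tumbler_mid (a point): Bystander: white ribbed tumbler, empty, 75 mm across the rim, 112 mm high. This point is on its axis, half-way up.
Not all that is in view belongs to the job. Leave any black look-alike of the part that bears bun_basket_mid alone.

How it is judged (in metres and radians):
On the way, in this order (a step that is already met when the one before it is completed fails the run):
1. the bun basket stands level on the pan's perforated deck, inside its raised rim (horizontal distance between bun_basket_mid and pan_deck below 0.012 m and z of bun_basket_mid in the frame of pan_deck between 0.031 and 0.041 m and angle between bun_basket_mid's own z axis and vertical below 0.08 rad and contact force between bun_basket and the fingers below 0.05 N), for 0.2 s.
2. the dumpling basket stands level on the bun basket, rims lined up (horizontal distance between dumpling_basket_mid and bun_basket_mid below 0.012 m and z of dumpling_basket_mid in the frame of bun_basket_mid between 0.061 and 0.071 m and angle between dumpling_basket_mid's own z axis and vertical below 0.08 rad and contact force between dumpling_basket and the fingers below 0.05 N), for 0.2 s.
3. the basket of small balls stands level on the dumpling basket, rims lined up (horizontal distance between ball_basket_mid and dumpling_basket_mid below 0.012 m and z of ball_basket_mid in the frame of dumpling_basket_mid between 0.051 and 0.061 m and angle between ball_basket_mid's own z axis and vertical below 0.08 rad and contact force between ball_basket and the fingers below 0.05 N), for 0.2 s.
4. the lid lies level on the top basket (horizontal distance between steamer_lid_mid and ball_basket_mid below 0.012 m and z of steamer_lid_mid in the frame of ball_basket_mid between 0.05 and 0.06 m and angle between steamer_lid_mid's own z axis and vertical below 0.08 rad and contact force between steamer_lid and the fingers below 0.05 N), for 0.2 s.
At the end, for the whole second after the job is handed in: From the bottom: steam pan, bun basket, dumpling basket, fish-ball basket, lid; each resting on the one below (height within 5 mm), its axis within 12 mm of the one below, tilted less than 0.08 rad, released and at rest (all of step 1 and all of step 2 and all of step 3 and all of step 4 and linear speed of each of bun_basket, dumpling_basket, ball_basket, steamer_lid below 0.01 m/s); the robot touches nothing.
It fails at once if the chopstick cup, the can or the tumbler is moved more than 30 mm or tipped (distance of any of chopstick_cup_mid, drink_can_mid, tumbler_mid from where it was at the start of the episode above 0.03 m or angle between any of chopstick_cup_mid, drink_can_mid, tumbler_mid's own z axis and vertical above 0.5 rad).
It fails at once if a basket is tipped more than 35 degrees, so that its food would roll out (angle between any of bun_basket_mid, dumpling_basket_mid, ball_basket_mid's own z axis and vertical above 0.61 rad).
It also fails if it takes over 102 s, if anything falls off the work surface, if the arm or the gripper's body presses on something with over 40 N, if the wrist force passes 120 N, or if a joint passes its speed limit or range.

## Working session

There is one attempt and no reset: what is moved stays moved. The work goes in short steps, Python scripts to look and compute and a tool call to move; the robot and the scene stay as the last step left them, time stands still between calls to the robot, and variables do not carry over. Pictures are saved under pics/ and viewed, at most 14 in all, crops included, and the job is handed in when it is done.

Besides the shell and the picture viewer there is one more tool, called after ">>>" as name(argument=value, ...), one argument or row to a line, values as JSON. jog_arm: Moves the arm, as the interface text tells. Its arguments: {"type":"object","properties":{"series":{"type":"array","items":{"type":"number"}},"hand":{"type":"number"},"newtons":{"type":"number"}},"required":["series"]}

```bash
mkdir -p pics
cat > h.py <<'E'
from bench import r
import numpy as np, cv2
def K(c):
    f=210/np.tan(np.radians(c['fov_y'])/2); return f
def ray(c,row,col):
    f=K(c); V=np.array(c['view']); R=V[:3,:3]; t=V[:3,3]
    d=R.T@np.array([(col-c['cx'])/f,(row-c['cy'])/f,1]); return -R.T@t,d
def atz(c,rc,z):
    o,d=ray(c,*rc); return o+d*(z-o[2])/d[2]
def save(c,n): cv2.imwrite('pics/'+n,np.array(c['pixels'])[:,:,::-1])
E
python3 - <<'E'
from h import *
Z=dict(bun_basket_mid=36,dumpling_basket_mid=30,ball_basket_mid=26,steamer_lid_mid=29,pan_deck=36,chopstick_cup_mid=55,drink_can_mid=60,tumbler_mid=56)
ims=[]
for n in ('scene','top'):
    c=r.capture(n); ims.append(c); save(c,n+'0.png')
    V=np.array(c['view']); print(n,c['fov_y'],(-V[:3,:3].T@V[:3,3]).round())
    for k,z in Z.items():
        for p in r.pinpoint(n,k)[:3]:
            print(k,round(p['conf'],2),np.round(p['position']),atz(c,p['position'],z).round(1))
print(r.state())
E
```

```text
scene 42.53183786876354 [1259.  598. 1021.]
bun_basket_mid 0.93 [209. 298.] [470.2   3.3  36. ]
bun_basket_mid 0.72 [338. 246.] [836.6 168.6  36. ]
bun_basket_mid 0.63 [216. 460.] [210.6 327.5  36. ]
dumpling_basket_mid 0.64 [282. 300.] [645.1 156.7  30. ]
ball_basket_mid 0.58 [219. 202.] [ 658.  -159.1   26. ]
steamer_lid_mid 0.66 [269. 424.] [417. 346.  29.]
pan_deck 0.74 [141. 209.] [ 432.4 -368.9   36. ]
chopstick_cup_mid 0.89 [351. 385.] [676.9 403.4  55. ]
drink_can_mid 0.93 [279. 198.] [810.1  -5.1  60. ]
drink_can_mid 0.72 [281. 297.] [664.1 161.8  60. ]
tumbler_mid 0.88 [164. 134.] [ 655.9 -425.3   56. ]
top 44.55499130774288 [ 322.  -27. 1347.]
bun_basket_mid 0.94 [104. 226.] [837.8 147.9  36. ]
bun_basket_mid 0.89 [239. 275.] [473.8   9.9  36. ]
bun_basket_mid 0.64 [337. 147.] [222.4 326.5  36. ]
dumpling_basket_mid 0.9 [176. 223.] [639.7 150.6  30. ]
ball_basket_mid 0.91 [167. 340.] [ 669.  -158.7   26. ]
steamer_lid_mid 0.74 [261. 146.] [411.6 340.2  29. ]
pan_deck 0.92 [262. 423.] [ 420.1 -367.8   36. ]
chopstick_cup_mid 0.66 [160. 129.] [673.  394.7  55. ]
drink_can_mid 0.96 [112. 287.] [806.1 -15.6  60. ]
tumbler_mid 0.55 [171. 445.] [ 654.3 -426.2   56. ]
{'time_s': 0.9, 'joints': array([ 1.09808838,  0.46862436, -0.04859302,  1.53252284,  0.02411082,
        1.14101865, -0.08230037]), 'dq': array([-0.00118239,  0.00030954,  0.00062183, -0.00081795,  0.00107755,
       -0.00030654,  0.00061982]), 'effort': array([-2.81264938e-04, -5.10156012e+01, -4.62442485e-02, -2.38015974e+01,
        1.10347650e-02,  9.75030016e-04,  3.75883602e-06]), 'ee_pos': array([ 289.86672279, -609.59242969,  231.30870718]), 'eef_rot': array([2.76733126e-06, 9.75479256e-01, 2.20091391e-01, 1.27730993e-05]), 'contact_force': array([-0.35745639, -0.06770983, -0.51386261]), 'torque': array([ 0.01741298, -0.02568065, -0.00191465]), 'finger_force': 0.0, 'width': 0.9960886283375455}
```

```bash
python3 -c "
import cv2,numpy as np
a=cv2.imread('pics/scene0.png');b=cv2.imread('pics/top0.png')
cv2.imwrite('pics/both0.png',cv2.resize(np.vstack([a,b]),(400,600)))"
```

```text
(no output)
```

View pics/top0.png

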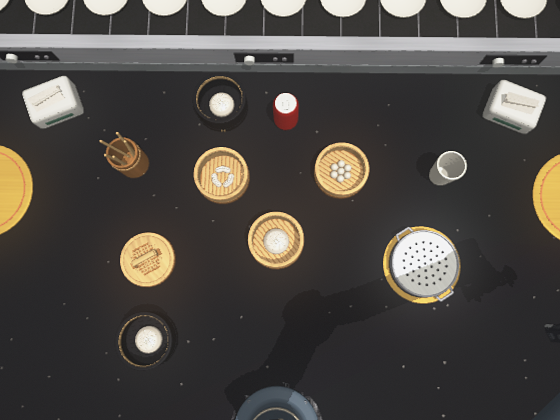

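View pics/scene0.png

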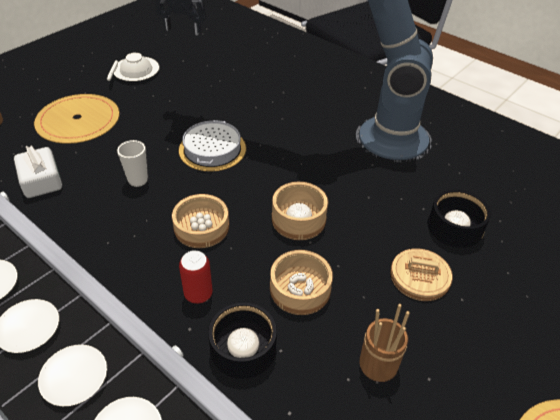

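The top view shows the bun basket at pixel (276,240), dumplings (221,174), balls (342,169), lid (147,260) and pan (422,264). The black look-alikes are at (220,100) and (145,340) and get left alone. Next I refine positions by fitting silhouettes.

```bash
cat >> h.py <<'E'
from scipy.optimize import minimize
A=np.linspace(0,2*np.pi,60,endpoint=False)
def proj(c,P):
    V=np.array(c['view']); q=P@V[:3,:3].T+V[:3,3]; f=K(c)
    return np.c_[f*q[:,0]/q[:,2]+c['cx'],f*q[:,1]/q[:,2]+c['cy']]
def fit(views,R,z0,h,x0):
    "views: (cap,mask) pairs; best x,y of an upright cylinder by silhouette overlap"
    def cost(p):
        s=0
        for c,m in views:
            P=np.vstack([np.c_[p[0]+R*np.cos(A),p[1]+R*np.sin(A),0*A+z] for z in (z0,z0+h)])
            hull=cv2.convexHull((proj(c,P)*16).astype(np.int32))
            g=np.zeros((420,560),np.uint8); cv2.fillConvexPoly(g,hull,1,shift=4); g=g>0
            s+=1-(g&m).sum()/(g|m).sum()
        return s/len(views)
    o=minimize(cost,x0,method='Nelder-Mead',options=dict(initial_simplex=np.array(x0)+[[0,0],[8,0],[0,8]],xatol=.1,fatol=1e-4))
    return o.x.round(1),round(o.fun,3)
def pick(n,c,k,x0,z):
    t=proj(c,np.array([[x0[0],x0[1],z]]))[0]
    for d in r.trace(n,k):
        m=np.array(d['mask']); ys,xs=m.nonzero()
        if np.hypot(xs.mean()-t[0],ys.mean()-t[1])<25: return m
E
python3 - <<'E'
from h import *
T=dict(bun_basket_mid=(472,7,72),dumpling_basket_mid=(642,153,60),ball_basket_mid=(664,-159,52),steamer_lid_mid=(413,342,36),pan_deck=(425,-368,42))
C={n:r.capture(n) for n in('scene','top')}
for k,(x,y,h) in T.items():
    v=[]
    for n,c in C.items():
        m=pick(n,c,k,(x,y),h/2)
        if m is None: print('none',n,k); continue
        v.append((c,m)); print(k,n,fit([(c,m)],85 if 'pan' in k else 70,0,h,(x,y)))
    if len(v)==2: print(k,'both',fit(v,85 if 'pan' in k else 70,0,h,(x,y)))
# lid handle close-up
c=C['top']; p=np.array(c['pixels'])[225:295,110:185]
q=np.array(C['scene']['pixels'])[235:305,385:460]
cv2.imwrite('pics/lid.png',cv2.resize(np.hstack([p,q]),None,fx=5,fy=5,interpolation=2)[:,:,::-1])
E
```

```text
bun_basket_mid scene (array([472. ,   8.1]), np.float64(0.03))
bun_basket_mid top (array([469.7,   8.4]), np.float64(0.06))
bun_basket_mid both (array([471.3,   7.7]), np.float64(0.046))
dumpling_basket_mid scene (array([644.3, 154.8]), np.float64(0.023))
dumpling_basket_mid top (array([638.1, 154.8]), np.float64(0.055))
dumpling_basket_mid both (array([642.4, 155.5]), np.float64(0.045))
ball_basket_mid scene (array([ 661.1, -159.7]), np.float64(0.055))
ball_basket_mid top (array([ 659.6, -158.8]), np.float64(0.06))
ball_basket_mid both (array([ 661.2, -160. ]), np.float64(0.056))
steamer_lid_mid scene (array([420.8, 342.9]), np.float64(0.143))
steamer_lid_mid top (array([419. , 337.8]), np.float64(0.086))
steamer_lid_mid both (array([419.3, 343.3]), np.float64(0.115))
pan_deck scene (array([ 430.9, -362.1]), np.float64(0.124))
pan_deck top (array([ 410.4, -366. ]), np.float64(0.165))
pan_deck both (array([ 425.9, -362.2]), np.float64(0.153))
```

>>> jog_arm(
  series=[0.2, 0.4, 0.1, 0, 0, 0.3, 0.4, 0.8, 0.2, 0, 0, 0.6, 0.6, 1, 0.2, 0, 0, 0.9, 0.8, 1, 0.2, 0, 0, 1, 1, 1, 0.2, 0, 0, 1, 1, 1, 0.2, 0, 0, 1, 1, 1, 0.2, 0, 0, 1, 1, 1, 0.2, 0, 0, 1],
  hand=0.45,
  newtons=50,
)

```text
time_s: 2.5
ee_pos: [388.7, -510.3, 251.1]
eef_rot: [-0.0, 0.886, 0.464, -0.0]
contact_force: [-0.3, -0.8, -0.4]
width: 0.446
finger_force: 0.0
```

View pics/lid.png

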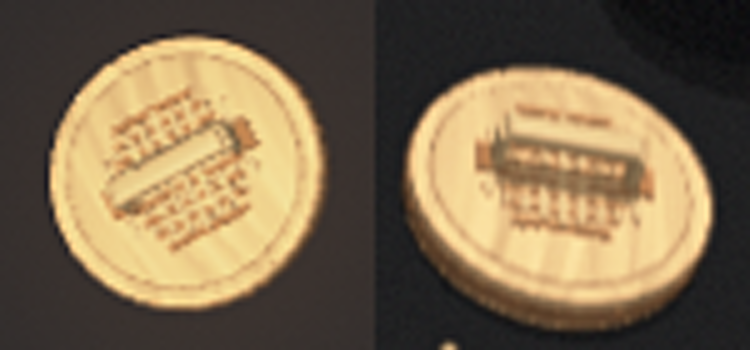

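>>> jog_arm(
  series=[0.1, 0.3, 0.3, 0, 0, 0.3, 0.2, 0.6, 0.6, 0, 0, 0.6, 0.2, 0.9, 0.8, 0, 0, 0.9, 0.2, 1, 0.9, 0, 0, 1, 0.2, 1, 0.9, 0, 0, 1, 0.2, 1, 0.9, 0, 0, 1, 0.2, 1, 0.9, 0, 0, 1, 0.2, 1, 0.9, 0, 0, 1],
)

```text
time_s: 3.5
ee_pos: [409.6, -410.0, 340.6]
eef_rot: [-0.001, 0.735, 0.678, 0.0]
contact_force: [-0.2, 0.1, 0.7]
width: 0.451
finger_force: 0.0
```

Run:
```python
from h import *
c=r.capture('wrist'); save(c,'w1.png'); s=r.state(); print(s['ee_pos'],s['time_s'])
V=np.array(c['view']); print((-V[:3,:3].T@V[:3,3]).round(),V[:3,:3].round(2))
for p in r.pinpoint('wrist','pan_deck'): print(p, atz(c,p['position'],36))
for d in r.trace('wrist','pan_deck'): print(d['conf'],d['extent'])
```

```text
[ 409.68714845 -409.89012384  340.75113137] 3.55
[ 416. -329.  482.] [[ 1.   -0.08 -0.  ]
 [-0.08 -0.95  0.32]
 [-0.03 -0.31 -0.95]]
{'position': [124.3, 284.3], 'conf': 0.8} [ 419.90300928 -367.432551     36.        ]
0.59 [204.2, 38.4, 360.7, 199.3]
```

View pics/w1.png

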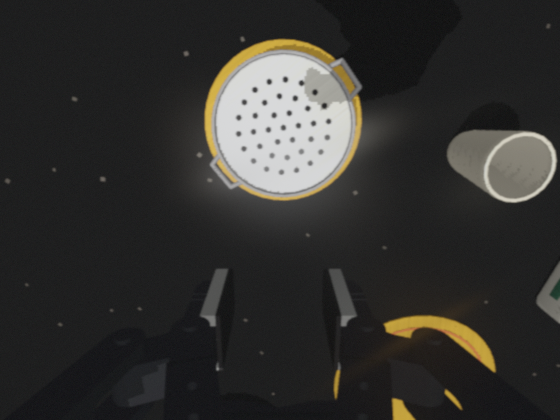

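The pan shows centred at about (285,124) in the wrist view, which with the top camera gives (420,−368). The scene camera disagreed in x, so I'll check that numerically.

Run:
```python
from h import *
c=r.capture('scene')
for x in (420,426,432):
    q=proj(c,np.c_[x+85*np.cos(A),-368+85*np.sin(A),0*A+42]); print(x,q.min(0).round(1),q.max(0).round(1))
w=r.capture('wrist'); im=np.array(c['pixels'])[100:180,160:270].copy()
im=cv2.resize(im,None,fx=5,fy=5)
for x,col in((420,(255,0,0)),(430,(0,255,0))):
    q=(proj(c,np.c_[x+85*np.cos(A),-368+85*np.sin(A),0*A+42])-[160,100])*5
    cv2.polylines(im,[q.astype(np.int32)],True,col,1)
ww=np.array(w['pixels'])[20:220,190:390].copy(); ww=cv2.resize(ww,None,fx=2,fy=2)
q=(proj(w,np.c_[420+85*np.cos(A),-368+85*np.sin(A),0*A+42])-[190,20])*2
cv2.polylines(ww,[q.astype(np.int32)],True,(255,0,0),1)
o=np.zeros((800,550,3),np.uint8); o[:400]=im; o[400:,:400]=ww
cv2.imwrite('pics/pan.png',cv2.resize(o,(412,600))[:,:,::-1])
```

```text
420 [182.7 120.7] [240.8 156.4]
426 [181.1 121.6] [239.3 157.4]
432 [179.6 122.4] [237.9 158.4]
```

View pics/pan.png

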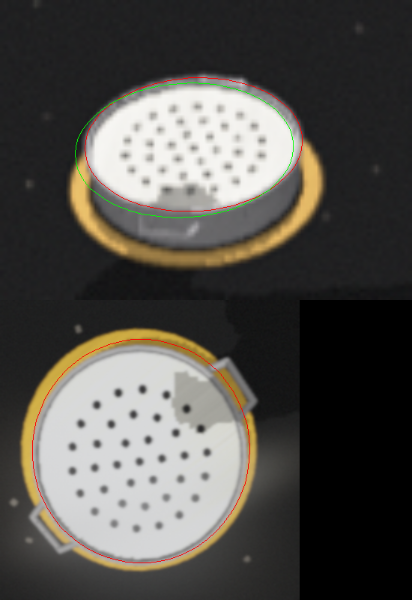

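>>> jog_arm(
  series=[0.2, 0.5, -0.1, 0, 0, 0.16, 0.4, 1, -0.2, 0, 0, 0.16, 0.6, 1, -0.3, 0, 0, 0.16, 0.8, 1, -0.4, 0, 0, 0.16, 1, 1, -0.4, 0, 0, 0.16, 1, 1, -0.4, 0, 0, 0.16, 1, 1, -0.4, 0, 0, 0.16, 1, 1, -0.4, 0, 0, 0.16],
)

```text
time_s: 4.75
ee_pos: [509.2, -310.4, 301.3]
eef_rot: [-0.0, 0.706, 0.708, -0.0]
contact_force: [-0.2, 0.2, -0.0]
width: 0.451
finger_force: 0.0
```

The red circle at (420,−368) matches the pan rim in both cameras. Moving on to the bun basket: rim grasp at (537,8).

>>> jog_arm(
  series=[0.05, 0.2, -0.1, 0, 0, 0, 0.1, 0.4, -0.2, 0, 0, 0, 0.15, 0.6, -0.3, 0, 0, 0, 0.2, 0.8, -0.4, 0, 0, 0, 0.25, 1, -0.5, 0, 0, 0, 0.28, 1, -0.5, 0, 0, 0, 0.28, 1, -0.5, 0, 0, 0, 0.28, 1, -0.5, 0, 0, 0],
)

```text
time_s: 5.75
ee_pos: [537.7, -211.1, 251.8]
eef_rot: [0.001, 0.706, 0.708, -0.0]
contact_force: [-0.2, -0.1, 0.5]
width: 0.447
finger_force: 0.0
```

>>> jog_arm(
  series=[0, 0.2, 0, 0, 0, 0, 0, 0.4, 0, 0, 0, 0, 0, 0.6, 0, 0, 0, 0, 0, 0.8, 0, 0, 0, 0, 0, 1, 0, 0, 0, 0, 0, 1, 0, 0, 0, 0, 0, 1, 0, 0, 0, 0, 0, 1, 0, 0, 0, 0],
)

```text
time_s: 6.75
ee_pos: [537.8, -110.7, 251.2]
eef_rot: [0.0, 0.706, 0.708, -0.0]
contact_force: [-1.1, 0.4, -0.3]
width: 0.449
finger_force: 0.0
```

>>> jog_arm(
  series=[0, 0.2, -0.1, 0, 0, 0, 0, 0.4, -0.3, 0, 0, 0, 0, 0.6, -0.4, 0, 0, 0, 0, 0.8, -0.5, 0, 0, 0, 0, 1, -0.5, 0, 0, 0, 0, 1, -0.5, 0, 0, 0, 0, 1, -0.5, 0, 0, 0, 0, 1, -0.5, 0, 0, 0],
)

```text
time_s: 7.75
ee_pos: [538.0, -11.0, 201.4]
eef_rot: [0.0, 0.706, 0.708, -0.0]
contact_force: [0.2, -0.2, -0.6]
width: 0.446
finger_force: 0.0
```

Run:
```python
from h import *
c=r.capture('wrist'); save(c,'w2.png'); s=r.state(); print(s['ee_pos'],s['eef_rot'])
for p in r.pinpoint('wrist','bun_basket_mid'): print(p['conf'],p['position'], atz(c,p['position'],36))
m=pick('wrist',c,'bun_basket_mid',(471,8),36)
if m is not None: print(fit([(c,m)],70,0,72,(471,8)))
im=np.array(c['pixels']).copy()
for z in (72,):
  for R in(70,61): cv2.polylines(im,[proj(c,np.c_[471.5+R*np.cos(A),8+R*np.sin(A),0*A+z]).astype(np.int32)],True,(255,0,0),1)
cv2.imwrite('pics/w2.png',im[:,:,::-1])
```

```text
[537.98131703 -10.82320702 201.39218207] [ 2.16308696e-04  7.06357215e-01  7.07855518e-01 -6.28474699e-05]
0.75 [168.3, 200.8] [472.34743677   7.31213361  36.        ]
(array([471.4,   8.7]), np.float64(0.028))
```

View pics/w2.png

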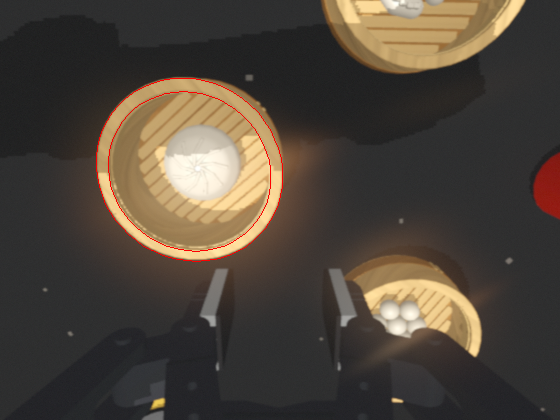

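The overlay matches the rim exactly at (471.5,8). Descending to the wall.

>>> jog_arm(
  series=[-0.01, 0.1, -0.2, 0, 0, 0, -0.01, 0.19, -0.4, 0, 0, 0, -0.01, 0.19, -0.6, 0, 0, 0, -0.01, 0.19, -0.8, 0, 0, 0, -0.01, 0.19, -1, 0, 0, 0, -0.01, 0.19, -1, 0, 0, 0, -0.01, 0.19, -1, 0, 0, 0, -0.01, 0.19, -1, 0, 0, 0],
)

```text
time_s: 8.9
ee_pos: [537.6, 9.4, 102.3]
eef_rot: [0.001, 0.706, 0.708, 0.001]
contact_force: [0.5, -0.5, 0.2]
width: 0.449
finger_force: 0.0
```

>>> jog_arm(
  series=[0, 0, -0.1, 0, 0, 0, 0, 0, -0.2, 0, 0, 0, 0, 0, -0.3, 0, 0, 0, 0, 0, -0.4, 0, 0, 0, 0, 0, -0.51, 0, 0, 0, 0, 0, -0.51, 0, 0, 0, 0, 0, -0.51, 0, 0, 0, 0, 0, -0.51, 0, 0, 0],
)

```text
time_s: 9.9
ee_pos: [537.2, 9.4, 50.7]
eef_rot: [0.0, 0.706, 0.709, 0.0]
contact_force: [0.8, -0.2, -0.3]
width: 0.452
finger_force: 0.0
```

>>> jog_arm(
  series=[0, 0, 0, 0, 0, 0, 0, 0, 0, 0, 0, 0, 0, 0, 0, 0, 0, 0, 0, 0, 0, 0, 0, 0, 0, 0, 0, 0, 0, 0, 0, 0, 0, 0, 0, 0, 0, 0, 0, 0, 0, 0, 0, 0, 0, 0, 0, 0],
  hand=0,
  newtons=60,
)

```text
time_s: 10.9
ee_pos: [537.2, 9.4, 50.8]
eef_rot: [0.0, 0.706, 0.709, 0.0]
contact_force: [-0.7, 0.1, 5.5]
width: 0.092
finger_force: 58.4
```

>>> jog_arm(
  series=[0, 0, 0.05, 0, 0, 0, 0, 0, 0.15, 0, 0, 0, 0, 0, 0.3, 0, 0, 0, 0, 0, 0.45, 0, 0, 0, 0, 0, 0.6, 0, 0, 0, 0, 0, 0.8, 0, 0, 0, 0, 0, 0.9, 0, 0, 0, 0, 0, 0.9, 0, 0, 0],
)

```text
time_s: 11.9
ee_pos: [537.3, 9.4, 141.2]
eef_rot: [0.001, 0.706, 0.708, 0.001]
contact_force: [-0.1, -0.6, -2.0]
width: 0.096
finger_force: 57.9
```

Run:
```python
from h import *
C={n:r.capture(n) for n in('scene','wrist')}; s=r.state(); print(s['ee_pos'],s['width'],s['finger_force'])
a=np.array(C['scene']['pixels'])[110:310,180:400]; b=np.array(C['wrist']['pixels'])
o=np.hstack([cv2.resize(a,(400,364)),cv2.resize(b,(400,300))[:300] if 0 else cv2.resize(b,(400,364))])
cv2.imwrite('pics/g1.png',o[:,:,::-1])
```

```text
[536.44290026   9.24850411 139.93620678] 0.09061771579552248 57.86115047056228
```

View pics/g1.png

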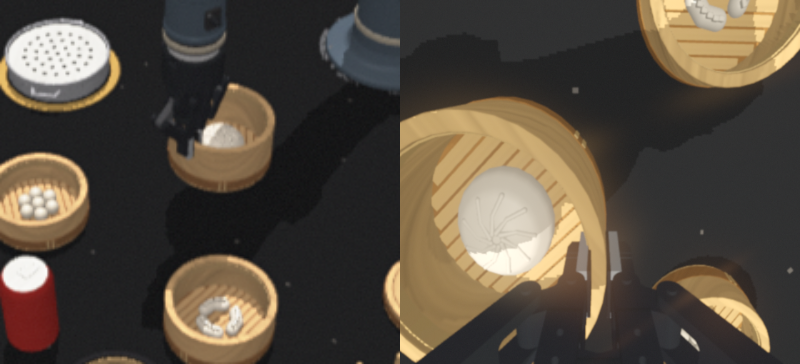

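Held level. Carrying to the pan: target TCP (486.5,−368).

>>> jog_arm(
  series=[-0.02, -0.1, 0, 0, 0, 0, -0.04, -0.22, 0, 0, 0, 0, -0.06, -0.35, 0, 0, 0, 0, -0.08, -0.48, 0, 0, 0, 0, -0.1, -0.61, 0, 0, 0, 0, -0.12, -0.74, 0, 0, 0, 0, -0.13, -0.87, 0, 0, 0, 0, -0.14, -1, 0, 0, 0, 0],
)

```text
time_s: 13.0
ee_pos: [522.9, -91.4, 140.4]
eef_rot: [0.0, 0.706, 0.709, 0.0]
contact_force: [-0.1, -0.3, -1.6]
width: 0.098
finger_force: 58.0
```

>>> jog_arm(
  series=[-0.02, -0.13, 0, 0, 0, 0, -0.04, -0.26, 0, 0, 0, 0, -0.06, -0.39, 0, 0, 0, 0, -0.08, -0.52, 0, 0, 0, 0, -0.1, -0.65, 0, 0, 0, 0, -0.12, -0.78, 0, 0, 0, 0, -0.13, -0.9, 0, 0, 0, 0, -0.14, -1, 0, 0, 0, 0],
)

```text
time_s: 14.0
ee_pos: [508.8, -191.5, 140.3]
eef_rot: [0.0, 0.706, 0.708, 0.0]
contact_force: [-0.2, 0.2, -2.2]
width: 0.092
finger_force: 58.0
```

>>> jog_arm(
  series=[-0.02, -0.13, 0, 0, 0, 0, -0.04, -0.26, 0, 0, 0, 0, -0.06, -0.39, 0, 0, 0, 0, -0.08, -0.52, 0, 0, 0, 0, -0.1, -0.65, 0, 0, 0, 0, -0.12, -0.78, 0, 0, 0, 0, -0.13, -0.9, 0, 0, 0, 0, -0.14, -1, 0, 0, 0, 0],
)

```text
time_s: 15.0
ee_pos: [494.8, -291.5, 140.3]
eef_rot: [0.0, 0.706, 0.708, 0.0]
contact_force: [-0.2, -0.4, -1.3]
width: 0.093
finger_force: 58.0
```

>>> jog_arm(
  series=[-0.02, -0.13, 0, 0, 0, 0, -0.04, -0.26, 0, 0, 0, 0, -0.06, -0.39, 0, 0, 0, 0, -0.08, -0.52, 0, 0, 0, 0, -0.09, -0.63, 0, 0, 0, 0, -0.09, -0.73, 0, 0, 0, 0, -0.09, -0.77, 0, 0, 0, 0, -0.09, -0.77, 0, 0, 0, 0],
)

```text
time_s: 16.0
ee_pos: [485.9, -367.6, 140.3]
eef_rot: [-0.0, 0.706, 0.708, 0.0]
contact_force: [-0.9, 0.8, -2.3]
width: 0.092
finger_force: 58.0
```

Run:
```python
from h import *
c=r.capture('scene'); s=r.state(); print(s['ee_pos'],s['eef_rot'],s['width'])
m=pick('scene',c,'bun_basket_mid',(421,-368),120)
if m is not None: print(fit([(c,m)],70,s['ee_pos'][2]-50.8,72,(421,-368)))
a=np.array(c['pixels'])[60:220,130:300]
cv2.imwrite('pics/p1.png',cv2.resize(a,None,fx=3,fy=3)[:,:,::-1])
```

```text
[ 485.98919134 -367.20976617  140.27953679] [-1.68512549e-04  7.05559892e-01  7.08650248e-01  1.92267926e-04] 0.0941538215865522
(array([ 423.6, -365.1]), np.float64(0.227))
```

View pics/p1.png

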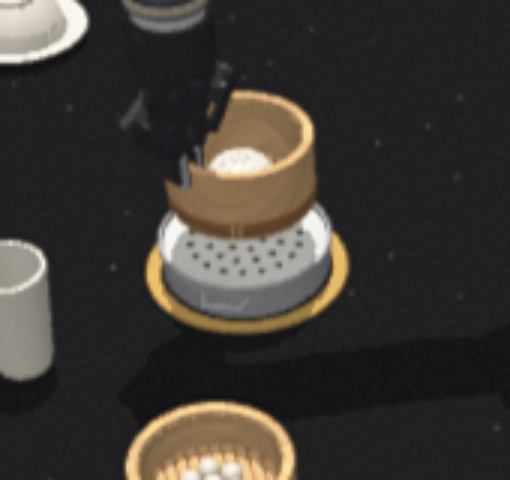

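The basket hangs level above the pan. Lowering by 53 mm and releasing.

>>> jog_arm(
  series=[0, -0.01, -0.1, 0, 0, 0, 0, -0.01, -0.2, 0, 0, 0, 0, -0.01, -0.3, 0, 0, 0, 0, -0.01, -0.38, 0, 0, 0, 0, -0.01, -0.46, 0, 0, 0, 0, -0.01, -0.51, 0, 0, 0, 0, -0.01, -0.53, 0, 0, 0, 0, -0.01, -0.53, 0, 0, 0],
)

```text
time_s: 17.1
ee_pos: [486.0, -368.7, 87.4]
eef_rot: [0.0, 0.706, 0.709, 0.0]
contact_force: [0.1, -0.1, -1.8]
width: 0.095
finger_force: 58.0
```

>>> jog_arm(
  series=[0, 0, 0, 0, 0, 0, 0, 0, 0, 0, 0, 0, 0, 0, 0, 0, 0, 0, 0, 0, 0, 0, 0, 0, 0, 0, 0.2, 0, 0, 0, 0, 0, 0.5, 0, 0, 0, 0, 0, 0.8, 0, 0, 0, 0, 0, 1, 0, 0, 0],
  hand=0.45,
)

```text
time_s: 18.1
ee_pos: [486.8, -368.9, 190.6]
eef_rot: [0.002, 0.706, 0.709, 0.0]
contact_force: [0.1, -0.6, -0.8]
width: 0.452
finger_force: 0.0
```

>>> jog_arm(
  series=[0.1, 0.2, 0.1, 0, 0, 0, 0.2, 0.4, 0.2, 0, 0, 0, 0.3, 0.6, 0.3, 0, 0, 0, 0.4, 0.8, 0.4, 0, 0, 0, 0.5, 1, 0.4, 0, 0, 0, 0.6, 1, 0.4, 0, 0, 0, 0.6, 1, 0.4, 0, 0, 0, 0.6, 1, 0.4, 0, 0, 0],
)

```text
time_s: 19.1
ee_pos: [545.4, -269.7, 226.9]
eef_rot: [-0.0, 0.706, 0.708, -0.0]
contact_force: [-0.1, -0.2, 0.7]
width: 0.447
finger_force: 0.0
```

```bash
cat > chk.py <<'E'
import sys
from h import *
# args: thing x y z0 h
k,x,y,z0,h=sys.argv[1],*map(float,sys.argv[2:6]); v=[]
for n in ('scene','top'):
    c=r.capture(n); m=pick(n,c,k,(x,y),z0+h/2)
    if m is None: print('none',n); continue
    v.append((c,m)); print(n,fit([(c,m)],70,z0,h,(x,y)))
if len(v)==2: print('both',fit(v,70,z0,h,(x,y)))
print(r.state()['ee_pos'])
E
python3 chk.py bun_basket_mid 421 -368 36 72
```

```text
scene (array([ 423. , -368.4]), np.float64(0.129))
none top
[ 545.42250161 -269.31271886  227.20655985]
```

>>> jog_arm(
  series=[0.05, 0.13, 0, 0, 0, 0, 0.1, 0.26, 0, 0, 0, 0, 0.15, 0.39, 0, 0, 0, 0, 0.2, 0.52, 0, 0, 0, 0, 0.25, 0.65, 0, 0, 0, 0, 0.3, 0.78, 0, 0, 0, 0, 0.35, 0.9, 0, 0, 0, 0, 0.4, 1, 0, 0, 0, 0],
)

```text
time_s: 20.3
ee_pos: [586.2, -167.7, 227.3]
eef_rot: [0.0, 0.706, 0.709, 0.0]
contact_force: [0.1, -0.5, -0.3]
width: 0.448
finger_force: 0.0
```

>>> jog_arm(
  series=[0.05, 0.13, 0, 0, 0, 0, 0.1, 0.26, 0, 0, 0, 0, 0.15, 0.39, 0, 0, 0, 0, 0.2, 0.52, 0, 0, 0, 0, 0.25, 0.65, 0, 0, 0, 0, 0.3, 0.78, 0, 0, 0, 0, 0.35, 0.9, 0, 0, 0, 0, 0.4, 1, 0, 0, 0, 0],
)

```text
time_s: 21.3
ee_pos: [626.2, -67.7, 227.3]
eef_rot: [-0.0, 0.706, 0.709, 0.0]
contact_force: [0.7, -0.4, -0.0]
width: 0.447
finger_force: 0.0
```

>>> jog_arm(
  series=[0.05, 0.13, 0, 0, 0, 0, 0.1, 0.26, 0, 0, 0, 0, 0.15, 0.39, 0, 0, 0, 0, 0.2, 0.52, 0, 0, 0, 0, 0.25, 0.65, 0, 0, 0, 0, 0.3, 0.78, 0, 0, 0, 0, 0.35, 0.9, 0, 0, 0, 0, 0.4, 1, 0, 0, 0, 0],
)

```text
time_s: 22.3
ee_pos: [666.2, 32.3, 227.3]
eef_rot: [-0.0, 0.706, 0.709, 0.0]
contact_force: [-0.5, -0.5, 0.1]
width: 0.452
finger_force: 0.0
```

>>> jog_arm(
  series=[0.05, 0.13, 0, 0, 0, 0, 0.1, 0.26, -0.05, 0, 0, 0, 0.15, 0.39, -0.1, 0, 0, 0, 0.2, 0.52, -0.2, 0, 0, 0, 0.25, 0.65, -0.25, 0, 0, 0, 0.3, 0.78, -0.3, 0, 0, 0, 0.35, 0.9, -0.3, 0, 0, 0, 0.4, 1, -0.3, 0, 0, 0],
)

```text
time_s: 23.3
ee_pos: [706.3, 132.4, 197.6]
eef_rot: [0.0, 0.706, 0.709, 0.0]
contact_force: [0.1, 0.2, -0.2]
width: 0.454
finger_force: 0.0
```

```bash
cat > wchk.py <<'E'
import sys
from h import *
k,x,y,h=sys.argv[1],*map(float,sys.argv[2:5])
c=r.capture('wrist'); s=r.state(); print(s['ee_pos'],s['eef_rot'])
for p in r.pinpoint('wrist',k)[:2]: print(p['conf'], atz(c,p['position'],h/2))
m=pick('wrist',c,k,(x,y),h/2)
if m is not None: print(fit([(c,m)],70,0,h,(x,y)), [int(v) for v in (m.nonzero()[1].min(),m.nonzero()[1].max(),m.nonzero()[0].min(),m.nonzero()[0].max())])
E
python3 wchk.py dumpling_basket_mid 642 155 60
```

```text
[706.63917588 134.26137951 197.72575357] [-2.26730441e-04  7.04998800e-01  7.09207500e-01  1.16765734e-03]
0.62 [639.78216366 155.95814605  30.        ]
(array([642.5, 155.4]), np.float64(0.023)) [104, 285, 74, 251]
```

>>> jog_arm(
  series=[0.01, 0.1, -0.15, 0, 0, 0, 0.015, 0.22, -0.3, 0, 0, 0, 0.015, 0.22, -0.45, 0, 0, 0, 0.015, 0.22, -0.6, 0, 0, 0, 0.015, 0.22, -0.75, 0, 0, 0, 0.015, 0.22, -0.9, 0, 0, 0, 0.015, 0.22, -1, 0, 0, 0, 0.015, 0.22, -1, 0, 0, 0],
)

```text
time_s: 24.45
ee_pos: [706.9, 153.1, 96.2]
eef_rot: [-0.0, 0.706, 0.708, -0.001]
contact_force: [0.3, -0.3, -0.4]
width: 0.449
finger_force: 0.0
```

>>> jog_arm(
  series=[0, 0, -0.1, 0, 0, 0, 0, 0, -0.2, 0, 0, 0, 0, 0, -0.3, 0, 0, 0, 0, 0, -0.4, 0, 0, 0, 0, 0, -0.5, 0, 0, 0, 0, 0, -0.6, 0, 0, 0, 0, 0, -0.6, 0, 0, 0, 0, 0, -0.6, 0, 0, 0],
)

```text
time_s: 25.45
ee_pos: [707.6, 153.5, 37.6]
eef_rot: [0.0, 0.706, 0.709, 0.0]
contact_force: [0.9, -0.8, 0.5]
width: 0.448
finger_force: 0.0
```

>>> jog_arm(
  series=[0, 0, 0, 0, 0, 0, 0, 0, 0, 0, 0, 0, 0, 0, 0, 0, 0, 0, 0, 0, 0, 0, 0, 0, 0, 0, 0, 0, 0, 0, 0, 0, 0, 0, 0, 0, 0, 0, 0, 0, 0, 0, 0, 0, 0, 0, 0, 0],
  hand=0,
)

```text
time_s: 26.45
ee_pos: [707.9, 153.6, 38.0]
eef_rot: [0.0, 0.706, 0.709, 0.001]
contact_force: [-0.3, 0.1, 6.0]
width: 0.093
finger_force: 63.6
```

>>> jog_arm(
  series=[0, 0, 0.05, 0, 0, 0, 0, 0, 0.15, 0, 0, 0, 0, 0, 0.3, 0, 0, 0, 0, 0, 0.45, 0, 0, 0, 0, 0, 0.6, 0, 0, 0, 0, 0, 0.75, 0, 0, 0, 0, 0, 0.9, 0, 0, 0, 0, 0, 1, 0, 0, 0],
)

```text
time_s: 27.45
ee_pos: [707.7, 153.5, 138.7]
eef_rot: [0.0, 0.706, 0.709, 0.001]
contact_force: [0.6, 0.1, -2.2]
width: 0.089
finger_force: 62.8
```

Held. Carrying over to the tower.

>>> jog_arm(
  series=[-0.04, -0.1, 0.1, 0, 0, 0, -0.1, -0.22, 0.2, 0, 0, 0, -0.16, -0.35, 0.3, 0, 0, 0, -0.22, -0.48, 0.4, 0, 0, 0, -0.28, -0.61, 0.5, 0, 0, 0, -0.34, -0.74, 0.6, 0, 0, 0, -0.39, -0.87, 0.6, 0, 0, 0, -0.44, -1, 0.6, 0, 0, 0],
)

```text
time_s: 28.45
ee_pos: [662.8, 52.4, 197.1]
eef_rot: [-0.0, 0.706, 0.709, -0.0]
contact_force: [0.4, 0.1, -2.7]
width: 0.09
finger_force: 62.7
```

>>> jog_arm(
  series=[-0.06, -0.13, 0, 0, 0, 0, -0.11, -0.26, 0, 0, 0, 0, -0.17, -0.39, 0, 0, 0, 0, -0.22, -0.52, 0, 0, 0, 0, -0.28, -0.65, 0, 0, 0, 0, -0.34, -0.78, 0, 0, 0, 0, -0.39, -0.9, 0, 0, 0, 0, -0.44, -1, 0, 0, 0, 0],
)

```text
time_s: 29.45
ee_pos: [619.1, -47.5, 197.4]
eef_rot: [0.0, 0.706, 0.708, 0.0]
contact_force: [0.5, 0.2, -2.0]
width: 0.087
finger_force: 62.7
```

>>> jog_arm(
  series=[-0.06, -0.13, 0, 0, 0, 0, -0.11, -0.26, 0, 0, 0, 0, -0.17, -0.39, 0, 0, 0, 0, -0.22, -0.52, 0, 0, 0, 0, -0.28, -0.65, 0, 0, 0, 0, -0.34, -0.78, 0, 0, 0, 0, -0.39, -0.9, 0, 0, 0, 0, -0.44, -1, 0, 0, 0, 0],
)

```text
time_s: 30.45
ee_pos: [575.0, -147.5, 197.3]
eef_rot: [0.0, 0.706, 0.708, 0.0]
contact_force: [-0.2, 0.3, -2.4]
width: 0.095
finger_force: 62.7
```

>>> jog_arm(
  series=[-0.06, -0.13, 0, 0, 0, 0, -0.11, -0.26, 0, 0, 0, 0, -0.17, -0.39, 0, 0, 0, 0, -0.22, -0.52, 0, 0, 0, 0, -0.28, -0.65, 0, 0, 0, 0, -0.34, -0.78, 0, 0, 0, 0, -0.39, -0.9, 0, 0, 0, 0, -0.44, -1, 0, 0, 0, 0],
)

```text
time_s: 31.45
ee_pos: [531.0, -247.5, 197.3]
eef_rot: [0.0, 0.706, 0.708, 0.0]
contact_force: [0.5, 1.0, -2.0]
width: 0.089
finger_force: 62.7
```

>>> jog_arm(
  series=[-0.06, -0.13, 0, 0, 0, 0, -0.11, -0.26, 0, 0, 0, 0, -0.17, -0.39, 0, 0, 0, 0, -0.22, -0.52, 0, 0, 0, 0, -0.28, -0.65, 0, 0, 0, 0, -0.34, -0.78, 0, 0, 0, 0, -0.39, -0.9, 0, 0, 0, 0, -0.44, -1, 0, 0, 0, 0],
)

```text
time_s: 32.45
ee_pos: [487.0, -347.4, 197.3]
eef_rot: [0.0, 0.706, 0.708, 0.0]
contact_force: [0.2, 0.1, -1.4]
width: 0.093
finger_force: 62.7
```

>>> jog_arm(
  series=[-0.01, -0.12, 0, 0, 0, 0, -0.01, -0.24, -0.05, 0, 0, 0, -0.01, -0.24, -0.15, 0, 0, 0, -0.01, -0.24, -0.25, 0, 0, 0, -0.01, -0.24, -0.35, 0, 0, 0, -0.01, -0.24, -0.44, 0, 0, 0, -0.01, -0.24, -0.5, 0, 0, 0, -0.01, -0.24, -0.505, 0, 0, 0],
)

```text
time_s: 33.45
ee_pos: [486.4, -370.5, 146.5]
eef_rot: [-0.0, 0.706, 0.709, 0.0]
contact_force: [0.3, -0.1, -1.1]
width: 0.092
finger_force: 62.7
```

>>> jog_arm(
  series=[0, 0, 0, 0, 0, 0, 0, 0, 0, 0, 0, 0, 0, 0, 0, 0, 0, 0, 0, 0, 0, 0, 0, 0, 0, 0, 0.2, 0, 0, 0, 0, 0, 0.4, 0, 0, 0, 0, 0, 0.6, 0, 0, 0, 0, 0, 0.7, 0, 0, 0],
  hand=0.45,
)

```text
time_s: 34.45
ee_pos: [486.8, -370.8, 218.1]
eef_rot: [0.001, 0.706, 0.709, 0.0]
contact_force: [0.2, -0.7, 0.6]
width: 0.45
finger_force: 0.0
```

>>> jog_arm(
  series=[0.12, 0.13, 0, 0, 0, 0, 0.25, 0.26, 0, 0, 0, 0, 0.38, 0.39, 0, 0, 0, 0, 0.5, 0.52, 0, 0, 0, 0, 0.62, 0.65, 0, 0, 0, 0, 0.75, 0.78, 0, 0, 0, 0, 0.88, 0.9, 0, 0, 0, 0, 1, 1, 0, 0, 0, 0],
)

```text
time_s: 35.45
ee_pos: [587.3, -269.7, 216.9]
eef_rot: [0.0, 0.706, 0.709, 0.0]
contact_force: [0.4, -0.5, -0.1]
width: 0.447
finger_force: 0.0
```

```bash
python3 chk.py dumpling_basket_mid 421 -370 108 60
python3 - <<'E'
from h import *
o=[np.array(r.capture(n)['pixels'])[s] for n,s in(('scene',np.s_[20:220,130:330]),('top',np.s_[190:390,340:540]))]
cv2.imwrite('pics/s2.png',cv2.resize(np.hstack(o),None,fx=2,fy=2)[:,:,::-1])
E
```

```text
scene (array([ 422.1, -371.2]), np.float64(0.292))
top (array([ 422.5, -370.4]), np.float64(0.962))
both (array([ 422.2, -371.3]), np.float64(0.626))
[ 586.35880259 -270.70616478  216.68091013]
```

View pics/s2.png

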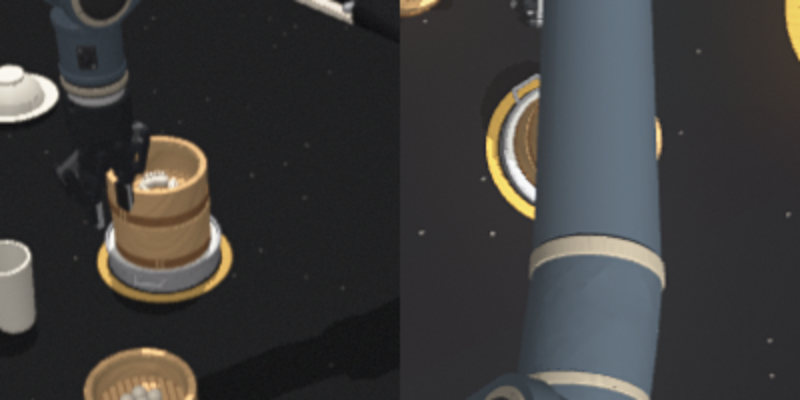

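The two baskets are stacked flush. Now the fish-ball basket.

>>> jog_arm(
  series=[0.12, 0.13, 0, 0, 0, 0, 0.25, 0.26, 0, 0, 0, 0, 0.38, 0.39, 0, 0, 0, 0, 0.5, 0.52, 0, 0, 0, 0, 0.62, 0.65, 0, 0, 0, 0, 0.75, 0.75, -0.1, 0, 0, 0, 0.88, 0.8, -0.2, 0, 0, 0, 1, 0.8, -0.3, 0, 0, 0],
)

```text
time_s: 36.75
ee_pos: [687.0, -190.3, 185.6]
eef_rot: [-0.0, 0.706, 0.709, -0.0]
contact_force: [-0.7, -0.5, 0.2]
width: 0.449
finger_force: 0.0
```

>>> jog_arm(
  series=[0.12, 0.03, 0, 0, 0, 0, 0.25, 0.06, 0, 0, 0, 0, 0.38, 0.09, 0, 0, 0, 0, 0.39, 0.09, 0, 0, 0, 0, 0.39, 0.09, 0, 0, 0, 0, 0.39, 0.09, 0, 0, 0, 0, 0.39, 0.09, 0, 0, 0, 0, 0.39, 0.09, 0, 0, 0, 0],
)

```text
time_s: 37.75
ee_pos: [725.2, -181.8, 187.0]
eef_rot: [0.0, 0.706, 0.708, -0.0]
contact_force: [0.1, -0.2, 0.2]
width: 0.452
finger_force: 0.0
```

```bash
python3 wchk.py ball_basket_mid 661 -160 52; python3 chk.py ball_basket_mid 661 -160 0 52
```

```text
[ 725.24743592 -181.73209603  186.9470368 ] [6.93747516e-05 7.05737539e-01 7.08473374e-01 4.81575197e-06]
0.56 [ 660.08305803 -155.95653025   26.        ]
(array([ 661.4, -159.3]), np.float64(0.024)) [102, 284, 74, 252]
scene (array([ 661.4, -159.7]), np.float64(0.048))
top (array([ 661.1, -160. ]), np.float64(0.051))
both (array([ 661.4, -160. ]), np.float64(0.05))
[ 725.39653542 -181.56806835  186.85960134]
```

>>> jog_arm(
  series=[0.015, 0.1, -0.15, 0, 0, 0, 0.015, 0.225, -0.3, 0, 0, 0, 0.015, 0.225, -0.45, 0, 0, 0, 0.015, 0.225, -0.6, 0, 0, 0, 0.015, 0.225, -0.75, 0, 0, 0, 0.015, 0.225, -0.9, 0, 0, 0, 0.015, 0.225, -1, 0, 0, 0, 0.015, 0.225, -1, 0, 0, 0],
  hand=0.35,
)

```text
time_s: 39.1
ee_pos: [726.3, -159.2, 85.7]
eef_rot: [-0.001, 0.706, 0.708, -0.0]
contact_force: [0.3, -0.5, -0.4]
width: 0.349
finger_force: 0.0
```

>>> jog_arm(
  series=[0, 0, -0.1, 0, 0, 0, 0, 0, -0.2, 0, 0, 0, 0, 0, -0.3, 0, 0, 0, 0, 0, -0.4, 0, 0, 0, 0, 0, -0.5, 0, 0, 0, 0, 0, -0.55, 0, 0, 0, 0, 0, -0.55, 0, 0, 0, 0, 0, -0.55, 0, 0, 0],
)

```text
time_s: 40.1
ee_pos: [727.2, -159.1, 32.3]
eef_rot: [0.0, 0.706, 0.709, 0.0]
contact_force: [0.5, -0.3, -0.3]
width: 0.347
finger_force: 0.0
```

>>> jog_arm(
  series=[0, 0, 0, 0, 0, 0, 0, 0, 0, 0, 0, 0, 0, 0, 0, 0, 0, 0, 0, 0, 0, 0, 0, 0, 0, 0, 0, 0, 0, 0, 0, 0, 0, 0, 0, 0, 0, 0, 0, 0, 0, 0, 0, 0, 0, 0, 0, 0],
  hand=0,
)

```text
time_s: 41.1
ee_pos: [727.4, -159.1, 32.5]
eef_rot: [0.0, 0.706, 0.709, 0.0]
contact_force: [-0.4, -0.4, 5.0]
width: 0.094
finger_force: 58.3
```

>>> jog_arm(
  series=[0, 0, 0.05, 0, 0, 0, 0, 0, 0.15, 0, 0, 0, 0, 0, 0.3, 0, 0, 0, 0, 0, 0.45, 0, 0, 0, 0, 0, 0.6, 0, 0, 0, 0, 0, 0.75, 0, 0, 0, 0, 0, 0.9, 0, 0, 0, 0, 0, 1, 0, 0, 0],
)

```text
time_s: 42.1
ee_pos: [727.2, -159.1, 133.2]
eef_rot: [0.0, 0.706, 0.709, 0.0]
contact_force: [-0.1, -0.0, -1.0]
width: 0.093
finger_force: 57.8
```

>>> jog_arm(
  series=[-0.08, -0.07, 0.15, 0, 0, 0, -0.18, -0.16, 0.3, 0, 0, 0, -0.28, -0.25, 0.45, 0, 0, 0, -0.38, -0.34, 0.6, 0, 0, 0, -0.49, -0.43, 0.75, 0, 0, 0, -0.6, -0.52, 0.9, 0, 0, 0, -0.7, -0.61, 1, 0, 0, 0, -0.8, -0.7, 1, 0, 0, 0],
)

```text
time_s: 43.1
ee_pos: [646.7, -229.7, 232.9]
eef_rot: [0.001, 0.706, 0.709, 0.0]
contact_force: [-0.2, 0.5, -1.7]
width: 0.092
finger_force: 57.8
```

>>> jog_arm(
  series=[-0.1, -0.09, 0.1, 0, 0, 0, -0.2, -0.18, 0.15, 0, 0, 0, -0.3, -0.26, 0.15, 0, 0, 0, -0.4, -0.35, 0.15, 0, 0, 0, -0.5, -0.44, 0.15, 0, 0, 0, -0.6, -0.53, 0.15, 0, 0, 0, -0.7, -0.61, 0.15, 0, 0, 0, -0.8, -0.7, 0.15, 0, 0, 0],
)

```text
time_s: 44.1
ee_pos: [566.2, -299.5, 246.8]
eef_rot: [-0.0, 0.706, 0.709, 0.0]
contact_force: [0.6, 0.5, -1.7]
width: 0.09
finger_force: 57.8
```

>>> jog_arm(
  series=[-0.13, -0.11, 0, 0, 0, 0, -0.26, -0.22, 0, 0, 0, 0, -0.39, -0.33, 0, 0, 0, 0, -0.52, -0.45, 0, 0, 0, 0, -0.64, -0.56, 0, 0, 0, 0, -0.74, -0.66, 0, 0, 0, 0, -0.805, -0.69, 0, 0, 0, 0, -0.805, -0.69, 0, 0, 0, 0],
)

```text
time_s: 45.1
ee_pos: [486.0, -368.3, 246.8]
eef_rot: [-0.0, 0.706, 0.708, 0.0]
contact_force: [1.0, 0.3, -0.3]
width: 0.094
finger_force: 57.8
```

>>> jog_arm(
  series=[0.005, 0, -0.08, 0, 0, 0, 0.005, 0, -0.16, 0, 0, 0, 0.005, 0, -0.24, 0, 0, 0, 0.005, 0, -0.32, 0, 0, 0, 0.005, 0, -0.4, 0, 0, 0, 0.005, 0, -0.44, 0, 0, 0, 0.005, 0, -0.46, 0, 0, 0, 0.005, 0, -0.46, 0, 0, 0],
)

```text
time_s: 46.1
ee_pos: [487.0, -368.1, 200.9]
eef_rot: [0.0, 0.706, 0.709, 0.0]
contact_force: [0.4, -0.0, -2.4]
width: 0.092
finger_force: 57.8
```

>>> jog_arm(
  series=[0, 0, 0, 0, 0, 0, 0, 0, 0, 0, 0, 0, 0, 0, 0, 0, 0, 0, 0, 0, 0, 0, 0, 0, 0, 0, 0.2, 0, 0, 0, 0, 0, 0.4, 0, 0, 0, 0, 0, 0.6, 0, 0, 0, 0, 0, 0.7, 0, 0, 0],
  hand=0.35,
)

```text
time_s: 47.1
ee_pos: [487.3, -368.3, 272.1]
eef_rot: [0.001, 0.706, 0.709, 0.0]
contact_force: [0.4, -0.3, 0.3]
width: 0.348
finger_force: 0.0
```

>>> jog_arm(
  series=[0.05, 0.13, 0.1, 0, 0, 0, 0.1, 0.26, 0.1, 0, 0, 0, 0.1, 0.39, 0.1, 0, 0, 0, 0.1, 0.52, 0.1, 0, 0, 0, 0.1, 0.65, 0.1, 0, 0, 0, 0.1, 0.78, 0.1, 0, 0, 0, 0.1, 0.9, 0.1, 0, 0, 0, 0.1, 1, 0.1, 0, 0, 0],
  hand=0.6,
)

```text
time_s: 48.1
ee_pos: [496.9, -267.3, 280.9]
eef_rot: [0.0, 0.706, 0.709, 0.0]
contact_force: [0.4, -0.6, 0.4]
width: 0.599
finger_force: 0.0
```

```bash
python3 chk.py ball_basket_mid 421 -369 168 52
python3 - <<'E'
from h import *
o=[np.array(r.capture(n)['pixels'])[s] for n,s in(('scene',np.s_[20:220,130:330]),('wrist',np.s_[0:420,0:560]))]
cv2.imwrite('pics/s3.png',np.hstack([cv2.resize(o[0],(400,400)),cv2.resize(o[1],(400,400))])[:,:,::-1])
E
```

```text
scene (array([ 425.8, -366.4]), np.float64(0.223))
none top
[ 496.86850106 -268.32161759  280.90309021]
```

View pics/s3.png

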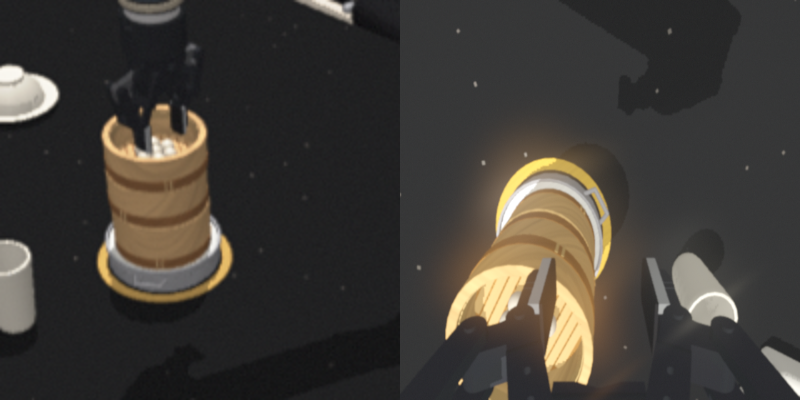

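The three baskets stand flush. On to the lid.

>>> jog_arm(
  series=[0, 0.13, 0, 0, 0, 0, 0, 0.26, 0, 0, 0, 0, 0, 0.39, 0, 0, 0, 0, 0, 0.52, 0, 0, 0, 0, 0, 0.65, 0, 0, 0, 0, 0, 0.78, 0, 0, 0, 0, 0, 0.9, 0, 0, 0, 0, 0, 1, 0, 0, 0, 0],
)

```text
time_s: 49.4
ee_pos: [496.9, -167.3, 280.9]
eef_rot: [0.0, 0.706, 0.709, 0.0]
contact_force: [0.1, 0.2, 0.3]
width: 0.6
finger_force: 0.0
```

>>> jog_arm(
  series=[0, 0.13, 0, 0, 0, 0, 0, 0.26, 0, 0, 0, 0, 0, 0.39, 0, 0, 0, 0, 0, 0.52, 0, 0, 0, 0, 0, 0.65, 0, 0, 0, 0, 0, 0.78, 0, 0, 0, 0, 0, 0.9, 0, 0, 0, 0, 0, 1, 0, 0, 0, 0],
)

```text
time_s: 50.4
ee_pos: [496.9, -67.3, 280.9]
eef_rot: [0.0, 0.706, 0.709, 0.0]
contact_force: [0.0, -0.6, 0.3]
width: 0.599
finger_force: 0.0
```

>>> jog_arm(
  series=[0, 0.13, 0, 0, 0, 0, 0, 0.26, 0, 0, 0, 0, 0, 0.39, 0, 0, 0, 0, 0, 0.52, 0, 0, 0, 0, 0, 0.65, 0, 0, 0, 0, 0, 0.78, 0, 0, 0, 0, 0, 0.9, 0, 0, 0, 0, 0, 1, 0, 0, 0, 0],
)

```text
time_s: 51.4
ee_pos: [496.9, 32.7, 280.9]
eef_rot: [0.0, 0.706, 0.709, 0.0]
contact_force: [-0.3, -0.5, 0.5]
width: 0.599
finger_force: 0.0
```

>>> jog_arm(
  series=[0, 0.13, 0, 0, 0, 0, 0, 0.26, 0, 0, 0, 0, 0, 0.39, 0, 0, 0, 0, 0, 0.52, 0, 0, 0, 0, 0, 0.65, 0, 0, 0, 0, 0, 0.78, 0, 0, 0, 0, 0, 0.9, 0, 0, 0, 0, 0, 1, 0, 0, 0, 0],
)

```text
time_s: 52.4
ee_pos: [496.8, 132.7, 280.8]
eef_rot: [-0.0, 0.706, 0.709, 0.0]
contact_force: [-1.0, -0.7, 0.1]
width: 0.601
finger_force: 0.0
```

>>> jog_arm(
  series=[-0.05, 0.13, -0.1, 0, 0, 0.1, -0.1, 0.26, -0.2, 0, 0, 0.2, -0.15, 0.39, -0.3, 0, 0, 0.3, -0.2, 0.52, -0.4, 0, 0, 0.4, -0.25, 0.65, -0.4, 0, 0, 0.5, -0.3, 0.78, -0.4, 0, 0, 0.5, -0.35, 0.9, -0.4, 0, 0, 0.5, -0.4, 1, -0.4, 0, 0, 0.5],
)

```text
time_s: 53.4
ee_pos: [456.7, 232.8, 241.1]
eef_rot: [0.0, 0.607, 0.795, 0.0]
contact_force: [-0.8, 0.6, 0.0]
width: 0.598
finger_force: 0.0
```

>>> jog_arm(
  series=[-0.05, 0.1, -0.1, 0, 0, 0.1, -0.1, 0.2, -0.2, 0, 0, 0.2, -0.15, 0.3, -0.3, 0, 0, 0.3, -0.2, 0.4, -0.4, 0, 0, 0.4, -0.25, 0.5, -0.4, 0, 0, 0.43, -0.3, 0.6, -0.4, 0, 0, 0.43, -0.35, 0.7, -0.4, 0, 0, 0.43, -0.37, 0.75, -0.4, 0, 0, 0.43],
)

```text
time_s: 54.4
ee_pos: [419.5, 307.9, 201.2]
eef_rot: [0.0, 0.514, 0.858, 0.0]
contact_force: [-0.3, -1.1, -0.9]
width: 0.601
finger_force: 0.0
```

```bash
python3 wchk.py steamer_lid_mid 419 341 36; python3 chk.py ball_basket_mid 421 -369 168 52
python3 - <<'E'
from h import *
c=r.capture('wrist'); s=r.state(); im=np.array(c['pixels']).copy()
cv2.polylines(im,[proj(c,np.c_[419+70*np.cos(A),341+70*np.sin(A),0*A+31]).astype(np.int32)],True,(255,0,0),1)
cv2.imwrite('pics/lid2.png',im[:,:,::-1])
E
```

```text
[419.32950497 308.26298976 201.22215202] [-1.03289850e-05  5.13465642e-01  8.58109974e-01  5.54654718e-04]
0.8 [424.07665113 345.54246141  18.        ]
(array([418.8, 342.1]), np.float64(0.099)) [217, 377, 64, 224]
scene (array([ 421.1, -368.9]), np.float64(0.06))
top (array([ 420.6, -367. ]), np.float64(0.058))
both (array([ 421.8, -369.3]), np.float64(0.059))
[420.16976247 306.42881453 200.81187792]
```

View pics/lid2.png

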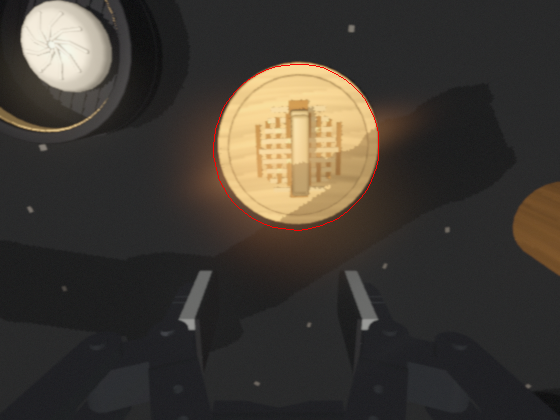

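The bar now runs straight up the wrist image (cols 292–309, rows 111–196), so yaw is right. Compute its centre.

Run:
```python
from h import *
c=r.capture('wrist'); s=r.state()
a,b=atz(c,(111,300.5),58),atz(c,(196,300.5),58); print(a,b,(a+b)/2,np.linalg.norm(a-b),np.degrees(np.arctan2(*(a-b)[1::-1])))
V=np.array(c['view']); print(s['ee_pos'],s['eef_rot'],2*np.degrees(np.arctan2(s['eef_rot'][2],s['eef_rot'][1])))
im=np.array(c['pixels']); m=pick('wrist',c,'steamer_lid_mid',(419,341),20)
ys,xs=m.nonzero()
g=np.zeros_like(m,np.uint8);g[m]=1
cn=max(cv2.findContours(g,0,1)[0],key=len); e=cv2.fitEllipse(cn); print(e, atz(c,e[0][::-1],25))
```

```text
[403.39840031 373.23905964  58.        ] [435.62172003 315.66141581  58.        ] [419.51006017 344.45023772  58.        ] 65.9812655431774 119.23355142308569
[420.10583041 306.52670905 200.81100575] [ 7.45116850e-05  5.14418817e-01  8.57539081e-01 -1.69462728e-05] 118.082768193163
((297.38507080078125, 142.78091430664062), (158.16871643066406, 160.88035583496094), 30.18395233154297) [416.37922965 348.46009743  25.        ]
```

>>> jog_arm(
  series=[0, 0.15, -0.15, 0, 0, 0, 0, 0.3, -0.3, 0, 0, 0, 0, 0.36, -0.45, 0, 0, 0, 0, 0.36, -0.6, 0, 0, 0, 0, 0.36, -0.75, 0, 0, 0, 0, 0.36, -0.9, 0, 0, 0, 0, 0.36, -1, 0, 0, 0, 0, 0.36, -1, 0, 0, 0],
)

```text
time_s: 55.9
ee_pos: [419.6, 342.5, 100.0]
eef_rot: [-0.0, 0.514, 0.858, -0.001]
contact_force: [0.0, -0.2, 0.3]
width: 0.6
finger_force: 0.0
```

>>> jog_arm(
  series=[0, 0, -0.1, 0, 0, 0, 0, 0, -0.2, 0, 0, 0, 0, 0, -0.3, 0, 0, 0, 0, 0, -0.4, 0, 0, 0, 0, 0, -0.5, 0, 0, 0, 0, 0, -0.58, 0, 0, 0, 0, 0, -0.63, 0, 0, 0, 0, 0, -0.63, 0, 0, 0],
)

```text
time_s: 56.9
ee_pos: [419.7, 342.8, 37.5]
eef_rot: [-0.0, 0.514, 0.858, -0.0]
contact_force: [0.4, 0.3, 0.3]
width: 0.601
finger_force: 0.0
```

>>> jog_arm(
  series=[0, 0, 0, 0, 0, 0, 0, 0, 0, 0, 0, 0, 0, 0, 0, 0, 0, 0, 0, 0, 0, 0, 0, 0, 0, 0, 0, 0, 0, 0, 0, 0, 0, 0, 0, 0, 0, 0, 0, 0, 0, 0, 0, 0, 0, 0, 0, 0],
  hand=0,
  newtons=40,
)

```text
time_s: 57.9
ee_pos: [420.1, 343.2, 38.3]
eef_rot: [0.0, 0.514, 0.858, 0.0]
contact_force: [-0.6, -0.7, 5.4]
width: 0.148
finger_force: 41.0
```

>>> jog_arm(
  series=[0, 0, 0.05, 0, 0, 0, 0, 0, 0.15, 0, 0, 0, 0, 0, 0.3, 0, 0, 0, 0, 0, 0.45, 0, 0, 0, 0, 0, 0.6, 0, 0, 0, 0, 0, 0.75, 0, 0, 0, 0, 0, 0.9, 0, 0, 0, 0, 0, 1, 0, 0, 0],
)

```text
time_s: 58.9
ee_pos: [420.0, 343.1, 139.0]
eef_rot: [0.0, 0.514, 0.858, 0.0]
contact_force: [0.5, 0.5, -1.8]
width: 0.155
finger_force: 40.1
```

Run:
```python
from h import *
s=r.state(); print(s['ee_pos'])
z=s['ee_pos'][2]-37
for n in ('scene','top','wrist'):
    c=r.capture(n); m=pick(n,c,'steamer_lid_mid',(419.5,343),z+20)
    print(n,None if m is None else fit([(c,m)],70,z,33,(419.5,343)))
save(c,'w5.png')
```

```text
[420.04400185 343.09462138 139.01522794]
scene (array([421.5, 343.5]), np.float64(0.224))
top (array([430.5, 325. ]), np.float64(0.775))
wrist None
```

View pics/w5.png

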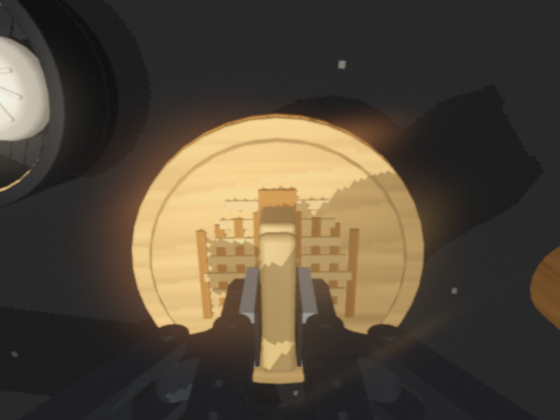

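Run:
```python
from h import *
c=r.capture('wrist'); u=np.array([-.488,.873])
for d in (-4,-2,0,2,4):
    x,y=np.array([420,343.1])+d*u
    q=proj(c,np.c_[x+70*np.cos(A),y+70*np.sin(A),0*A+100.7+26]); print(d,q.min(0).round(),q.max(0).round())
```

```text
-4 [129. 129.] [431. 401.]
-2 [128. 124.] [432. 398.]
0 [127. 119.] [432. 395.]
2 [127. 114.] [433. 392.]
4 [126. 109.] [433. 389.]
```

>>> jog_arm(
  series=[0.05, -0.06, 0.1, 0, 0, 0, 0.1, -0.14, 0.22, 0, 0, 0, 0.16, -0.25, 0.35, 0, 0, 0, 0.22, -0.38, 0.48, 0, 0, 0, 0.28, -0.52, 0.6, 0, 0, 0, 0.33, -0.66, 0.73, 0, 0, 0, 0.37, -0.82, 0.86, 0, 0, 0, 0.4, -0.96, 1, 0, 0, 0],
)

```text
time_s: 60.25
ee_pos: [460.5, 245.6, 239.0]
eef_rot: [0.0, 0.515, 0.857, 0.0]
contact_force: [-0.1, 0.1, -1.3]
width: 0.148
finger_force: 40.1
```

>>> jog_arm(
  series=[0.05, -0.13, 0.1, 0, 0, 0, 0.1, -0.26, 0.22, 0, 0, 0, 0.15, -0.39, 0.35, 0, 0, 0, 0.2, -0.52, 0.48, 0, 0, 0, 0.25, -0.65, 0.6, 0, 0, 0, 0.3, -0.78, 0.7, 0, 0, 0, 0.35, -0.9, 0.7, 0, 0, 0, 0.4, -1, 0.7, 0, 0, 0],
)

```text
time_s: 61.25
ee_pos: [500.0, 145.8, 307.6]
eef_rot: [-0.0, 0.514, 0.858, -0.0]
contact_force: [1.1, 0.3, -2.1]
width: 0.152
finger_force: 40.1
```

>>> jog_arm(
  series=[0, -0.13, 0, 0, 0, 0, 0, -0.26, 0, 0, 0, 0, 0, -0.39, 0, 0, 0, 0, 0, -0.52, 0, 0, 0, 0, 0, -0.65, 0, 0, 0, 0, 0, -0.78, 0, 0, 0, 0, 0, -0.9, 0, 0, 0, 0, 0, -1, 0, 0, 0, 0],
)

```text
time_s: 62.25
ee_pos: [499.9, 46.0, 307.8]
eef_rot: [0.0, 0.514, 0.858, 0.0]
contact_force: [0.1, 0.0, -1.5]
width: 0.152
finger_force: 40.1
```

>>> jog_arm(
  series=[0, -0.13, 0, 0, 0, 0, 0, -0.26, 0, 0, 0, 0, 0, -0.39, 0, 0, 0, 0, 0, -0.52, 0, 0, 0, 0, 0, -0.65, 0, 0, 0, 0, 0, -0.78, 0, 0, 0, 0, 0, -0.9, 0, 0, 0, 0, 0, -1, 0, 0, 0, 0],
)

```text
time_s: 63.25
ee_pos: [499.9, -54.0, 307.8]
eef_rot: [-0.0, 0.514, 0.858, 0.0]
contact_force: [-0.2, 0.7, -2.1]
width: 0.152
finger_force: 40.1
```

>>> jog_arm(
  series=[0, -0.13, 0, 0, 0, 0, 0, -0.26, 0, 0, 0, 0, 0, -0.39, 0, 0, 0, 0, 0, -0.52, 0, 0, 0, 0, 0, -0.65, 0, 0, 0, 0, 0, -0.78, 0, 0, 0, 0, 0, -0.9, 0, 0, 0, 0, 0, -1, 0, 0, 0, 0],
)

```text
time_s: 64.25
ee_pos: [499.9, -154.0, 307.8]
eef_rot: [-0.0, 0.514, 0.858, 0.0]
contact_force: [1.4, -0.5, -1.8]
width: 0.147
finger_force: 40.1
```

>>> jog_arm(
  series=[-0.04, -0.13, 0, 0, 0, 0, -0.08, -0.26, 0, 0, 0, 0, -0.12, -0.39, 0, 0, 0, 0, -0.16, -0.52, 0, 0, 0, 0, -0.2, -0.65, 0, 0, 0, 0, -0.24, -0.78, 0, 0, 0, 0, -0.27, -0.9, 0, 0, 0, 0, -0.3, -1, 0, 0, 0, 0],
)

```text
time_s: 65.25
ee_pos: [469.7, -254.0, 307.8]
eef_rot: [-0.0, 0.514, 0.858, 0.0]
contact_force: [0.3, 0.4, -2.0]
width: 0.153
finger_force: 40.1
```

>>> jog_arm(
  series=[-0.06, -0.13, 0, 0, 0, 0, -0.12, -0.26, 0, 0, 0, 0, -0.18, -0.39, 0, 0, 0, 0, -0.24, -0.52, 0, 0, 0, 0, -0.3, -0.65, 0, 0, 0, 0, -0.37, -0.78, 0, 0, 0, 0, -0.43, -0.9, 0, 0, 0, 0, -0.48, -1, 0, 0, 0, 0],
)

```text
time_s: 66.25
ee_pos: [421.4, -354.0, 307.8]
eef_rot: [-0.0, 0.514, 0.858, 0.0]
contact_force: [-0.1, 0.6, -1.0]
width: 0.154
finger_force: 40.1
```

>>> jog_arm(
  series=[0, -0.1, 0, 0, 0, 0, 0, -0.155, 0, 0, 0, 0, 0, -0.155, -0.1, 0, 0, 0, 0, -0.155, -0.2, 0, 0, 0, 0, -0.155, -0.3, 0, 0, 0, 0, -0.155, -0.4, 0, 0, 0, 0, -0.155, -0.4, 0, 0, 0, 0, -0.155, -0.4, 0, 0, 0],
)

```text
time_s: 67.25
ee_pos: [422.1, -368.7, 268.0]
eef_rot: [0.0, 0.514, 0.858, 0.0]
contact_force: [0.5, -0.2, -1.6]
width: 0.151
finger_force: 40.1
```

Run:
```python
from h import *
s=r.state(); print(s['ee_pos'])
z=s['ee_pos'][2]-38.3
for n in ('scene',):
    c=r.capture(n); m=pick(n,c,'steamer_lid_mid',(421,-368),z+20)
    print(n,None if m is None else fit([(c,m)],70,z,31,(421,-368)))
cv2.imwrite('pics/s6.png',cv2.resize(np.array(c['pixels'])[0:190,120:310],(570,570))[:,:,::-1])
```

```text
[ 422.07891637 -368.68664489  268.04893647]
scene (array([ 422.4, -368.7]), np.float64(0.218))
```

View pics/s6.png

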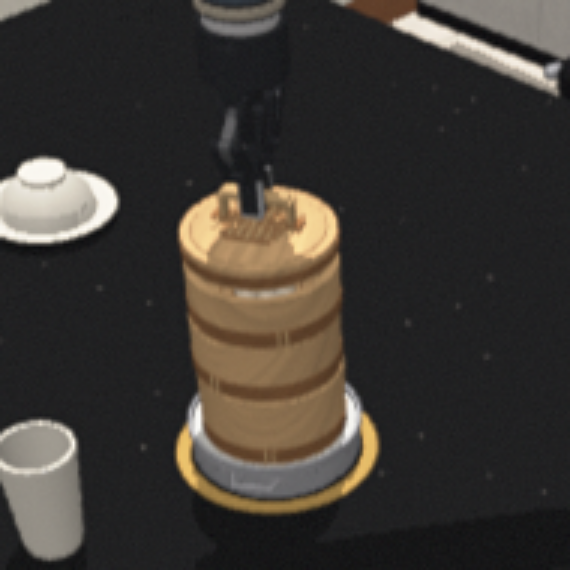

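The lid hovers about 9 mm over the top basket, well aligned. Lower it and release.

>>> jog_arm(
  series=[0, 0, -0.03, 0, 0, 0, 0, 0, -0.05, 0, 0, 0, 0, 0, -0.07, 0, 0, 0, 0, 0, -0.09, 0, 0, 0, 0, 0, -0.095, 0, 0, 0, 0, 0, -0.095, 0, 0, 0, 0, 0, -0.095, 0, 0, 0, 0, 0, -0.095, 0, 0, 0],
)

```text
time_s: 68.35
ee_pos: [421.9, -368.6, 258.4]
eef_rot: [0.0, 0.514, 0.858, 0.0]
contact_force: [0.5, -0.1, -1.9]
width: 0.151
finger_force: 40.1
```

>>> jog_arm(
  series=[0, 0, 0, 0, 0, 0, 0, 0, 0, 0, 0, 0, 0, 0, 0, 0, 0, 0, 0, 0, 0, 0, 0, 0, 0, 0, 0.15, 0, 0, 0, 0, 0, 0.3, 0, 0, 0, 0, 0, 0.5, 0, 0, 0, 0, 0, 0.7, 0, 0, 0],
  hand=0.5,
)

```text
time_s: 69.35
ee_pos: [422.2, -368.7, 330.4]
eef_rot: [0.001, 0.514, 0.858, -0.0]
contact_force: [-0.0, 0.6, -0.0]
width: 0.499
finger_force: 0.0
```

>>> jog_arm(
  series=[0.12, 0.13, 0, 0, 0, 0, 0.25, 0.26, 0, 0, 0, 0, 0.38, 0.39, 0, 0, 0, 0, 0.5, 0.52, 0, 0, 0, 0, 0.62, 0.65, 0, 0, 0, 0, 0.75, 0.78, 0, 0, 0, 0, 0.88, 0.9, 0, 0, 0, 0, 0.9, 1, 0, 0, 0, 0],
)

```text
time_s: 70.35
ee_pos: [512.9, -267.4, 328.2]
eef_rot: [-0.0, 0.514, 0.858, 0.0]
contact_force: [-0.2, 0.2, 0.3]
width: 0.498
finger_force: 0.0
```

```bash
python3 chk.py steamer_lid_mid 421.5 -368 220 33
python3 - <<'E'
from h import *
o=[np.array(r.capture(n)['pixels'])[s] for n,s in(('scene',np.s_[0:200,120:320]),('top',np.s_[190:390,340:540]))]
cv2.imwrite('pics/s7.png',cv2.resize(np.hstack(o),None,fx=2,fy=2)[:,:,::-1])
E
```

```text
scene (array([ 425.1, -369.1]), np.float64(0.305))
none top
[ 511.54146057 -268.94187087  328.39340253]
```

View pics/s7.png

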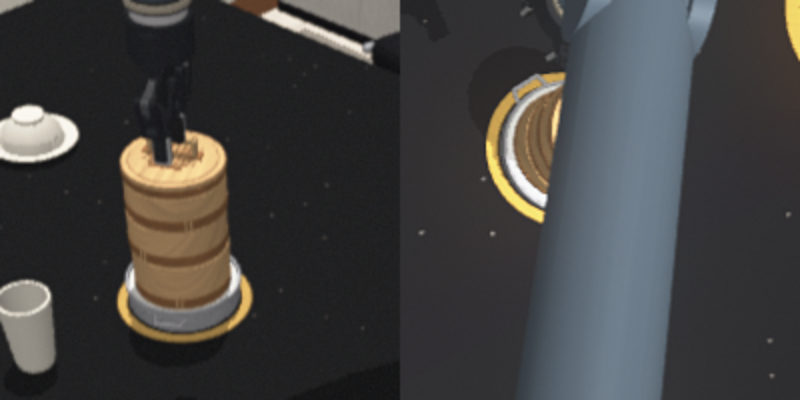

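The tower stands straight with the lid on and the arm clear, so I'm handing in.

```bash
python3 -c "
from bench import r
print(r.finish_job())"
```

```text
the job is handed in; nothing more can be done
None
```

I built the steamer tower on the pan (bun, dumplings, fish balls, then lid) and handed it in at about 70 s; the last pictures show it straight and lined up, but hand-in returned no verdict.

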